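# Lift the felt wheel out of its rack on the arbor

## Robot

A 6-joint arm with a two-finger parallel gripper is mounted at the origin on the work surface. World frame = base frame: x ahead of the robot, y to its left, z up, the work surface at z = 0. Lengths are in m, angles in rad, forces in N, time in s.
With the tool pointing down it reaches from about 0.3 to 0.875 m from the base axis. Payload 6.4 kg.
Tool frame: the origin (TCP) lies at the very end of the fingers, on their centre line; the grasp point (between the pads) lies 19 mm behind it; z points along the fingers, y is the direction in which the jaws open and shut (so a half turn about z gives the same grasp; the last joint's range is limited). The gripper opens to 85 mm and grips with 20 to 120 N. Pads are 22 mm wide; open, the fingers measure 114 mm over their backs; the gripper's body (76 mm by 85 mm) begins 54 mm behind the grasp point. The pads swing forward as they close: fully open they stand 13 mm farther back than shut.
Start: joints at [1.009, 0.181, 1.607, -0, 1.354, -0.206], TCP at [0.2, 0.539, 0.231] pointing down, gripper open.
Joint ranges: [-2.99, 2.99], [-0.89, 2.07], [0.3, 2.58], [-1.14, 4.28], [0, 2.63], [-3.12, 3.12]. Speed limits (rad/s): [2.57, 2.57, 3.01, 3.14, 3.14, 3.14].

## Interface

Orientations are given as a unit quaternion [w, x, y, z].
In Python, from bench import ctrl gives the robot as it stands.
- The arm moves only by the shell command python3 -m jog 'ROWS' [OPENING]. ROWS is JSON, a list of rows, each an object with "delta_pos": the shift along the tool's x, y, z in mm, a list of three; "spin": the turn about the tool's z in degrees. A call has 1 to 20 rows; each row is the pose to reach, as a shift and turn from the pose commanded when the call began, along the tool's axes at that moment; what a row does not reach only later rows make up. A row lasts 1/8 s, in which the tool goes at most 62.5 mm and 10.7 degrees, less where a joint would pass 70% of its speed; a pose out of reach is approached as far as the arm can. A call with a gripper value outside its range is refused whole. OPENING is the closure, from 0 (fully open) to 1 (shut), set as the call begins (- or left out, the last holds). The fingers move at their own pace and stop on an object; the grip force is fixed at half the most. Time passes only in rows, so rows that repeat a pose let the fingers close. It gives the time, the measured TCP pose, the force and the opening at its end, in the units of the state.
- ctrl.get_obs(): the state, without advancing time (a new reading comes with each control period).
- ctrl.camera(name): name is "side" or "top" or "wrist"; returns (picture, depth): 384x512x3 uint8, blue, green, red; 384x512 float32, m along the optical axis (not along the pixel's ray), 0 where there is no reading.
- ctrl.get_calibration(name): a dict with "vfov" (degrees; the focal length in pixels is half the picture's height over the tangent of half this angle, whatever the lens; pixels are square), "cx", "cy" (the principal point, pixels), "extrinsics" (4x4, takes a point from world to camera coordinates). Camera axes: x right, y down, z forward; pixel columns grow to the right and rows downward; lengths in m; the calibration is good to about 2 mm. A picture is of the moment at which its call begins: read the wrist's pose just before it. get_calibration takes no time and is no camera call; for the wrist camera it gives the pose at the moment of the call.
- ctrl.hand_in(): hands the job in, once; it reports no verdict.
The state is a dict: "time_s": time; "q": joint angles; "dq": joint speeds; "joint_efforts": joint torques, N m; "eef_pos": TCP position; "eef_rot": TCP orientation; "wrist_force": force on the tool from outside, world axes, zero at the start; "torque": the same for the moment, N m; "opening": opening from 0.0 (shut) to 1.0 (fully open).
Only numpy, scipy, OpenCV 4.12 (cv2) and the standard library are available. Lean on these libraries where they do the work, as an engineer would, in place of code of your own. Each camera call takes 0.05 s, during which the arm holds its last target. There are 200 camera calls.

## Task

Fit the felt polishing wheel on its arbor: take the arbor from its wooden rest and, from the robot's side, push its round spigot right through the bore of the felt wheel - of the three wheels standing in the rack, the one of middle width - until the collar is up against the wheel. Then lift the wheel straight out of the rack, carried by the arbor alone, about 10 cm up, and finish while still holding it there, level and steady, so that a colleague can spin the nut on. Leave the other two wheels standing where they are.

Things in the scene. Friction and masses are not known exactly. Their poses are not given: they have to be found in the camera images.
- arbor: Steel arbor, 156 mm long, about 250 g, level in its rest, axis 45 mm above the bench. Origin: on its axis in the collar face that meets the wheel; x runs along the axis to the nose, z up at the start. Ahead of it: round spigot 10 mm across, 60 mm long, the last 10 mm tapering to 4 mm. Behind: collar 36 mm across, 6 mm thick, then a 16 x 16 mm square shank 90 mm long, faces along y and z.
- arbor_grip (a point): Point on the arbor's axis 46 mm behind the origin, near the middle of the square shank: the place to grip, from above, across the shank (16 mm wide, free on both sides).
- arbor_nose (a point): Tip of the arbor's spigot, on its axis, 60 mm ahead of the origin.
- arbor_rest: Fixed dark wooden rest: base 170 x 56 x 10 mm, two notched posts 14 mm thick, one under the shank (59 to 73 mm behind the rest's origin, 45 mm high), one under the spigot (43 to 57 mm ahead of it, 48 mm high). Between them the shank is free above the base; the arbor lifts straight up. Origin on the bench, 20 mm behind the arbor's origin; x along the arbor.
- felt_wheel: Cream-grey felt wheel with steel bush, 90 mm in diameter, 30 mm wide, straight-sided, about 180 g, standing on edge. A 14 mm bore with 2 mm countersinks runs right through its centre along x, 60 mm above the bench. Origin: bore centre in the back face (away from the robot, against the rack's back board); x is level, out of the back face. It may be turned about x by any angle.
- felt_wheel_front (a point): Centre of the bore in the felt wheel's front face (towards the robot), 30 mm from the back face. The spigot goes in here and moves along the wheel's +x.
- felt_wheel_middle (a point): Centre of the felt wheel, 15 mm from each face.
- sanding_drum: Sanding drum, brown abrasive band on rubber and aluminium, 90 mm in diameter, 46 mm wide, same bore: to be left alone. Origin: centre of its back face, x as for the felt wheel.
- sanding_drum_middle (a point): Centre of the sanding drum.
- brush_wheel: Brush wheel, dark bristles on a wooden hub, 90 mm in diameter, 18 mm wide, same bore: to be left alone. Origin: centre of its back face, x as for the felt wheel.
- brush_wheel_middle (a point): Centre of the brush wheel.
- wheel_rack: Fixed light wooden rack, 80 mm deep (x), 370 wide (y), 40 high; origin under its middle, x away from the robot. Three places 115 mm apart along y, the wheels in any order, axes along x, each on two dowel rails, its back face against a 40 mm high back board (face 25 mm beyond the middle) that takes the push; the spigot passes over it. 40 mm boards between the places; open front.
Things that resemble listed ones, but are neither listed nor needed, are in the scene too. There is more than one size of the felt_wheel; the job needs the larger.

How it is judged:
On the way:
1. the spigot is right through the felt wheel's bore with the collar up to the wheel (distance between arbor and felt_wheel_front below 0.008 m and angle between the x axis of arbor and the x axis of felt_wheel, either way round below 0.15 rad and x of arbor_nose in the frame of felt_wheel above 0.015 m), for 0.2 s.
At the end, for the whole second after the job is handed in: Arbor gripped, felt wheel on it: collar within 8 mm of the wheel, both level within 7 degrees, slower than 30 mm/s, wheel centre 75 mm or more above where it stood, wheel touching neither rack nor robot; the other wheels within 20 mm of their places (all of step 1 and angle between arbor's own x axis and vertical between 1.441 and 1.701 rad and angle between felt_wheel's own x axis and vertical between 1.441 and 1.701 rad and distance of each of sanding_drum_middle, brush_wheel_middle from where it was at the start of the episode below 0.02 m and height (world z) of felt_wheel_middle above 0.1346 m and contact force between the fingers and arbor above 2 N and contact force between arbor and felt_wheel above 0.4 N and contact force between each of felt_wheel, arbor and wheel_rack below 0.1 N and contact force between felt_wheel and the arm below 0.1 N and contact force between felt_wheel and the fingers below 0.1 N and linear speed of each of felt_wheel, arbor below 0.03 m/s and angular speed of arbor below 0.3 rad/s); the arm keeps its last pose, push and grip.
It fails at once if the sanding drum or the brush wheel is shifted by more than 30 mm (distance of any of sanding_drum_middle, brush_wheel_middle from where it was at the start of the episode above 0.03 m).
It also fails if it takes over 58 s, if anything falls off the work surface, if the arm or the gripper's body presses on something with over 40 N, if the wrist force passes 120 N, or if a joint passes its speed limit or range.

## Working session

There is one attempt and no reset: what is moved stays moved. The work goes in short steps, Python scripts to look and compute and a shell command to move; the robot and the scene stay as the last step left them, time stands still between calls to the robot, and variables do not carry over. Pictures are saved under pics/ and viewed, about 8 in all and at most 12, crops included, and the job is handed in when it is done.

```bash
mkdir -p pics; cat > h.py <<'E'
import numpy as np, cv2
from bench import ctrl
def cam(n):
    c=ctrl.get_calibration(n); im,d=ctrl.camera(n); return im,d,c
def K(c,h=384): return h/2/np.tan(np.radians(c["vfov"])/2)
def pts(d,c):
    f=K(c); v,u=np.mgrid[:d.shape[0],:d.shape[1]]
    P=np.stack([(u-c["cx"])*d/f,(v-c["cy"])*d/f,d],-1)
    E=np.array(c["extrinsics"]); return (P-E[:3,3])@E[:3,:3]
E
python3 - <<'E'
from h import *
ims=[]
for n in("top","side"):
    im,d,c=cam(n); np.savez(n,im=im,P=pts(d,c),d=d); cv2.imwrite(f"pics/{n}1.png",im); print(n,np.linalg.inv(c["extrinsics"]).round(3).tolist(),c["vfov"])
    ims.append(im)
print(ctrl.get_obs())
a=np.hstack(ims); cv2.imwrite("pics/a.png",cv2.resize(np.vstack(ims),(800,1200))[:600]); 
E
```

```text
top [[0.025, -0.982, 0.185, 0.363], [-1.0, -0.025, 0.001, -0.049], [0.004, -0.185, -0.983, 1.034], [0.0, 0.0, 0.0, 1.0]] 43.94576629708491
side [[-0.999, -0.006, 0.038, 0.523], [-0.032, 0.656, -0.754, 0.764], [-0.02, -0.755, -0.655, 0.798], [0.0, 0.0, 0.0, 1.0]] 45.052451792921474
{'time_s': 0.1, 'q': array([ 1.00869660e+00,  1.81489010e-01,  1.60791759e+00, -3.08172137e-05,
        1.35380350e+00, -2.06286902e-01]), 'dq': array([ 0.00088972, -0.00268575, -0.00412837, -0.00046619, -0.00017973,
        0.00097639]), 'joint_efforts': array([ 9.87525641e-05, -4.45877230e+01, -3.52233911e+01, -1.53690053e-04,
        4.14415699e-03,  1.42303492e-06]), 'eef_pos': array([0.20001286, 0.53855203, 0.2304571 ]), 'eef_rot': array([-2.89171710e-04,  1.76966085e-01,  9.84216618e-01, -7.55409250e-04]), 'wrist_force': array([-0.29266358,  0.39263352,  0.14844994]), 'torque': array([-0.01353946,  0.04744945, -0.06014095]), 'opening': 0.9962362351346636}
```

View pics/top1.png

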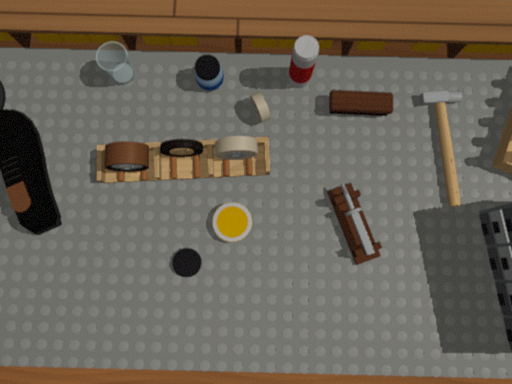

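View pics/side1.png

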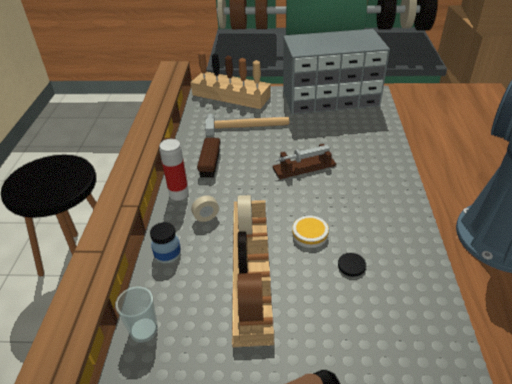

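The top view shows three wheels in the rack: sanding drum (127,157), brush (182,148) and felt (236,148). A small loose felt wheel lies off the rack at (260,107). The arbor is in its rest at about (355,222), nose towards the top-left, and a yellow tin sits in front of the felt at (232,222). The felt in the rack is the right one: it is the larger and has the middle width. Next I measure and crop.

```bash
python3 - <<'E'
from h import *
t=np.load("top.npz");P=t["P"];im=t["im"];d=t["d"]
hsv=cv2.cvtColor(im,cv2.COLOR_BGR2HSV).astype(int)
def rep(n,m):
    q=P[m]; r=cv2.minAreaRect((q[:,:2]*1000).astype(np.float32)); print(n,m.sum(),"rect",np.round(r[0],1),np.round(r[1],1),round(r[2],1),"z",np.percentile(q[:,2],[2,50,98]).round(4)); return q
def box(u0,u1,v0,v1):
    m=np.zeros(d.shape,bool); m[v0:v1,u0:u1]=1; return m&(d>0)
z=P[...,2]
# arbor
b=box(320,390,175,270); a=b&(hsv[...,1]<60)&(z>.035)
q=rep("arbor",a)
rep("arbor collar",a&(z>.056)); sh=a&(abs(z-.053)<.004); rep("shank",sh)
c,s,vt=np.linalg.svd(q[:,:2]-q[:,:2].mean(0),full_matrices=0)
print("axis",vt[0],q[:,:2].mean(0))
rest=b&(hsv[...,1]>90)&(z>.004); rep("rest",rest)
# wheels by height
for n,u0,u1 in(("drum",98,152),("brush",155,208),("felt",210,262)):
    m=box(u0,u1,125,185)&(z>.06); rep(n,m); rep(n+" top",m&(z>.098))
rk=box(90,275,130,190)&(abs(z-.04)<.003); rep("rack",rk)
rep("tin",box(205,260,195,250)&(z>.006)); rep("bk",box(165,208,240,285)&(z>.006))
rep("small felt",box(245,275,90,125)&(z>.01))
cr=np.hstack([cv2.resize(im[100:250,190:290],(400,600)),cv2.resize(im[170:270,320:387],(400,600))]);cv2.imwrite("pics/crop.png",cr)
E
```

```text
arbor 596 rect [ 469.2 -263.4] [155.5  45.6] 21.5 z [0.0409 0.051  0.0611]
arbor collar 40 rect [ 447.5 -261.4] [77.7 27.1] 16.0 z [0.0561 0.0601 0.0645]
shank 388 rect [ 464.7 -259.1] [149.7  35.6] 14.1 z [0.0492 0.052  0.0555]
axis [-0.93250163 -0.36116577] [ 0.45686058 -0.26220345]
rest 1352 rect [ 460.2 -260.8] [167.5  56.1] 21.7 z [0.0056 0.0099 0.0487]
drum 1054 rect [582.  222.6] [47.  89.9] 4.6 z [0.0638 0.0971 0.1058]
drum top 499 rect [582.1 221.5] [46.8 54.3] 4.7 z [0.0983 0.102  0.1064]
brush 505 rect [604.5 109.6] [18.8 89. ] 5.1 z [0.0619 0.0934 0.1047]
brush top 180 rect [604.1 108.4] [17.4 52.6] 2.4 z [0.0982 0.102  0.1055]
felt 762 rect [606.9  -5.5] [30.7 89.2] 4.7 z [0.0627 0.0954 0.1056]
felt top 307 rect [606.7  -5.1] [29.  53.3] 3.4 z [0.0981 0.1021 0.1061]
rack 819 rect [587.6 108.2] [ 77.8 369.2] 4.4 z [0.0372 0.0396 0.0427]
tin 1243 rect [455.6  -0.5] [83.3 82.6] 47.8 z [0.0198 0.0237 0.0274]
bk 676 rect [368.4  94.3] [58.6 59.8] 1.6 z [0.0078 0.0115 0.0152]
small felt 371 rect [707.6 -54.2] [63.3 22.3] 26.0 z [0.0156 0.057  0.0654]
```

View pics/crop.png

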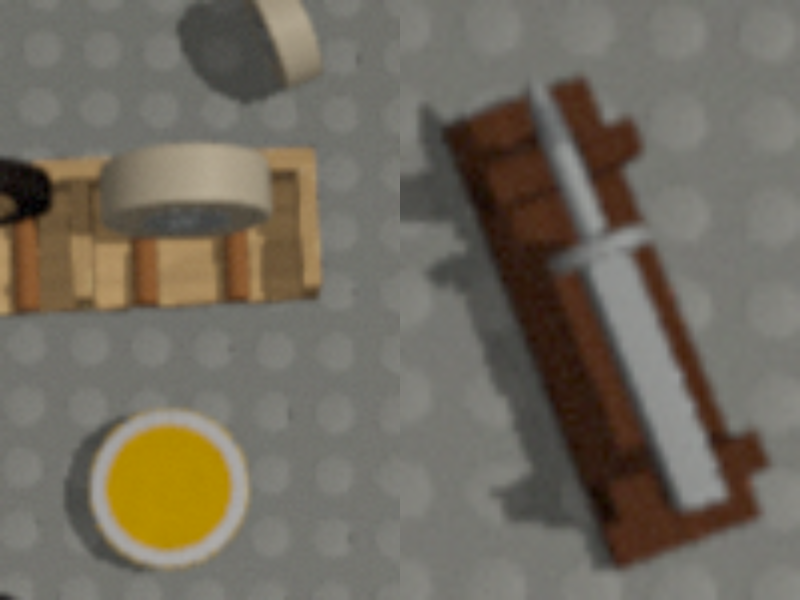

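The crop confirms the target: the larger felt wheel stands in the rack (30 × 90 mm measured, centre about (607,-5), yaw about 4.5°). The small one lies loose behind the rack. The arbor yaw is about 21.6° with the grip near (436,-270) mm. I move to hover over it.

```bash
python3 -m jog '[{"delta_pos":[-250,-338,0],"spin":-21},{"delta_pos":[-250,-338,0],"spin":-21},{"delta_pos":[-250,-338,0],"spin":-21},{"delta_pos":[-250,-338,0],"spin":-21},{"delta_pos":[-250,-338,0],"spin":-21},{"delta_pos":[-250,-338,0],"spin":-21},{"delta_pos":[-250,-338,0],"spin":-21},{"delta_pos":[-503,-676,30],"spin":-42},{"delta_pos":[-503,-676,30],"spin":-42},{"delta_pos":[-503,-676,30],"spin":-42},{"delta_pos":[-503,-676,30],"spin":-42},{"delta_pos":[-503,-676,30],"spin":-42},{"delta_pos":[-503,-676,30],"spin":-42},{"delta_pos":[-503,-676,30],"spin":-42},{"delta_pos":[-503,-676,30],"spin":-42},{"delta_pos":[-503,-676,30],"spin":-42}]' 0
cat > w.py <<'E'
from h import *
import sys
im,d,c=cam("wrist"); np.savez("wrist",im=im,P=pts(d,c),d=d); cv2.imwrite("pics/"+sys.argv[1],im)
print(np.linalg.inv(c["extrinsics"]).round(3).tolist(),c["vfov"])
E
python3 w.py w1.png; cat >> h.py <<'E'
def pose():
    from scipy.spatial.transform import Rotation as R
    o=ctrl.get_obs(); q=o["eef_rot"]; M=R.from_quat([q[1],q[2],q[3],q[0]]).as_matrix(); return o["eef_pos"]*1000,M
E
python3 -c "
from h import *
p,M=pose();print(p,M.round(4))"
```

```text
time_s: 2.1
eef_pos: [0.4358, -0.2699, 0.2005]
eef_rot: [-0.001, -0.187, 0.982, 0.001]
wrist_force: [0.3, 0.5, 0.5]
opening: 1.0
[[-0.368, 0.883, 0.29, 0.362], [0.93, 0.35, 0.115, -0.3], [0.0, 0.312, -0.95, 0.342], [0.0, 0.0, 0.0, 1.0]] 59.84524232480011
[ 435.81510231 -268.812193    200.72047857] [[-9.297e-01 -3.682e-01 -1.200e-03]
 [-3.682e-01  9.297e-01  1.700e-03]
 [ 5.000e-04  2.000e-03 -1.000e+00]]
```

View pics/w1.png

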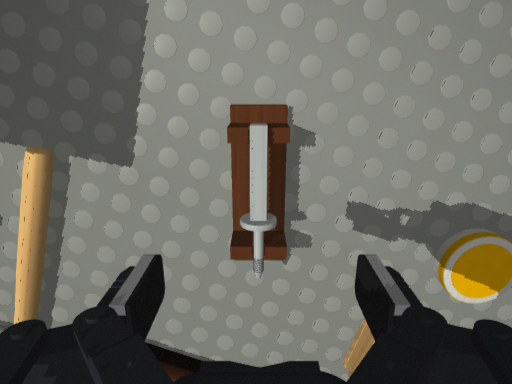

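The wrist view shows the rest and arbor upright in the picture: shank at columns 249–267, rows 124–212, collar at (258,221), nose at (258,272). Camera and jaws are well aligned. I measure the shank and collar from this view.

```bash
python3 - <<'E'
from h import *
t=np.load("wrist.npz");P=t["P"]*1000;im=t["im"];d=t["d"]
hsv=cv2.cvtColor(im,cv2.COLOR_BGR2HSV).astype(int); z=P[...,2]
b=np.zeros(d.shape,bool); b[110:285,228:292]=1; b&=(d>0)&(hsv[...,1]<70)&(z>30)
p,M=pose(); L=(P-p)@M
v,u=np.where(b); l=L[b]; zz=z[b]
for lo,hi in((128,155),(155,180),(180,205),(207,225),(230,245),(250,265)):
    m=(v>=lo)&(v<hi); s=l[m]; s2=s[zz[m]>np.percentile(zz[m],90)-4]
    print(lo,s2[:,0].mean().round(1),"y",s2[:,1].min().round(1),s2[:,1].max().round(1),s2[:,1].mean().round(2),"z",np.percentile(zz[m],[5,50,95]).round(1))
print("x ext",np.percentile(l[:,0],[.5,99.5])); col=l[zz>57.5]; print("collar x",col[:,0].min(),col[:,0].max(),len(col))
E
```

```text
128 31.2 y -10.1 5.0 -2.56 z [50.4 51.9 53.1]
155 8.1 y -10.3 5.1 -2.72 z [50.7 51.8 53. ]
180 -15.6 y -10.5 4.4 -3.08 z [50.6 51.8 53.1]
207 -39.7 y -18.2 13.0 -3.08 z [36.4 51.6 56.9]
230 -49.9 y -12.4 6.2 -2.88 z [44.9 48.3 61.6]
250 -85.1 y -30.0 24.8 -3.4 z [43.8 47.8 49.5]
x ext [-106.47157297   45.1496937 ]
collar x -51.06872579367335 -44.31063630214684 172
```

```bash
python3 -m jog '[{"delta_pos":[-4,-3,60],"spin":0.6},{"delta_pos":[-4,-3,110],"spin":0.6},{"delta_pos":[-4,-3,145],"spin":0.6},{"delta_pos":[-4,-3,165],"spin":0.6},{"delta_pos":[-4,-3,175],"spin":0.6},{"delta_pos":[-4,-3,175],"spin":0.6},{"delta_pos":[-4,-3,175],"spin":0.6}]'
python3 -m jog '[{"delta_pos":[0,0,0],"spin":0},{"delta_pos":[0,0,0],"spin":0},{"delta_pos":[0,0,0],"spin":0},{"delta_pos":[0,0,0],"spin":0},{"delta_pos":[0,0,0],"spin":0},{"delta_pos":[0,0,0],"spin":0},{"delta_pos":[0,0,0],"spin":0},{"delta_pos":[0,0,0],"spin":0}]' 1
```

```text
time_s: 3.02
eef_pos: [0.4418, -0.2714, 0.0275]
eef_rot: [0.001, -0.183, 0.983, -0.001]
wrist_force: [-0.6, 0.6, 0.3]
opening: 1.001
time_s: 4.03
eef_pos: [0.4409, -0.2706, 0.0265]
eef_rot: [-0.0, -0.183, 0.983, 0.001]
wrist_force: [-1.7, 3.2, 4.9]
opening: 0.178
```

```bash
python3 -m jog '[{"delta_pos":[0,0,-15],"spin":0},{"delta_pos":[0,0,-45],"spin":0},{"delta_pos":[0,0,-80],"spin":0},{"delta_pos":[-8,20,-100],"spin":1},{"delta_pos":[-24,60,-100],"spin":5},{"delta_pos":[-41,100,-100],"spin":9},{"delta_pos":[-58,140,-100],"spin":12},{"delta_pos":[-74,180,-100],"spin":15},{"delta_pos":[-86,210,-100],"spin":16},{"delta_pos":[-94,228,-100],"spin":16.6},{"delta_pos":[-96,233.5,-100],"spin":16.6},{"delta_pos":[-96,233.5,-100],"spin":16.6},{"delta_pos":[-96,233.5,-100],"spin":16.6},{"delta_pos":[-96,233.5,-100],"spin":16.6}]'
python3 w.py w2.png; python3 -c "
from h import *
p,M=pose();print(p,M.round(4))"
```

```text
time_s: 5.78
eef_pos: [0.4471, -0.0195, 0.1263]
eef_rot: [-0.0, -0.038, 0.999, -0.0]
wrist_force: [0.3, 0.6, -2.5]
opening: 0.173
[[-0.077, 0.947, 0.312, 0.367], [0.997, 0.074, 0.022, -0.026], [-0.002, 0.313, -0.95, 0.268], [0.0, 0.0, 0.0, 1.0]] 59.84524232480011
[447.02413046 -19.41102234 126.27251254] [[-9.971e-01 -7.600e-02 -1.000e-04]
 [-7.600e-02  9.971e-01 -1.000e-04]
 [ 1.000e-04 -1.000e-04 -1.000e+00]]
```

View pics/w2.png

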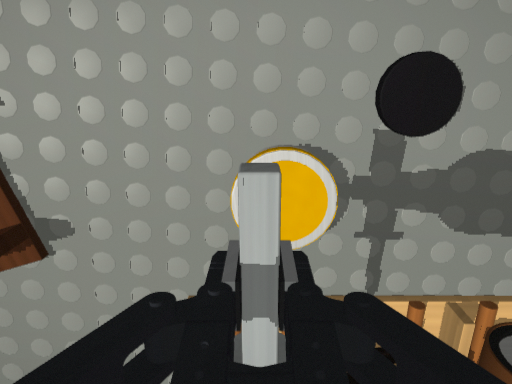

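The wrist camera sees only the held shank (240–280, 165–360) and the tin; the wheel is hidden behind the fingers. I'll lower to bore height and compare arbor and wheel in the top and side cameras.

```bash
python3 -m jog '[{"delta_pos":[0,0,40],"spin":0},{"delta_pos":[0,0,70],"spin":0},{"delta_pos":[0,0,85],"spin":0},{"delta_pos":[0,0,85],"spin":0},{"delta_pos":[0,0,85],"spin":0}]'
cat > m.py <<'E'
from h import *
import sys
p,M=pose(); print("tcp",p.round(1)); out=[]
for n in("top","side"):
    im,d,c=cam(n); np.savez(n+"b",im=im,P=pts(d,c),d=d); cv2.imwrite(f"pics/{n}{sys.argv[1]}.png",im)
    # project felt bore & arbor box for crop
    f=K(c); X=np.array(c["extrinsics"])@np.array([.56,-.01,.06,1]); u=int(f*X[0]/X[2]+c["cx"]); v=int(f*X[1]/X[2]+c["cy"]); print(n,u,v)
    u0,v0=max(u-50,0),max(v-60,0); out.append(cv2.resize(im[v0:v0+120,u0:u0+80],(400,600),interpolation=cv2.INTER_CUBIC))
cv2.imwrite(f"pics/m{sys.argv[1]}.png",np.hstack(out))
E
python3 m.py 2
```

```text
time_s: 6.45
eef_pos: [0.448, -0.0192, 0.0423]
eef_rot: [0.001, -0.038, 0.999, -0.0]
wrist_force: [0.3, 0.5, -3.2]
opening: 0.173
tcp [448.  -19.2  42.3]
top 237 169
side 265 213
```

View pics/m2.png

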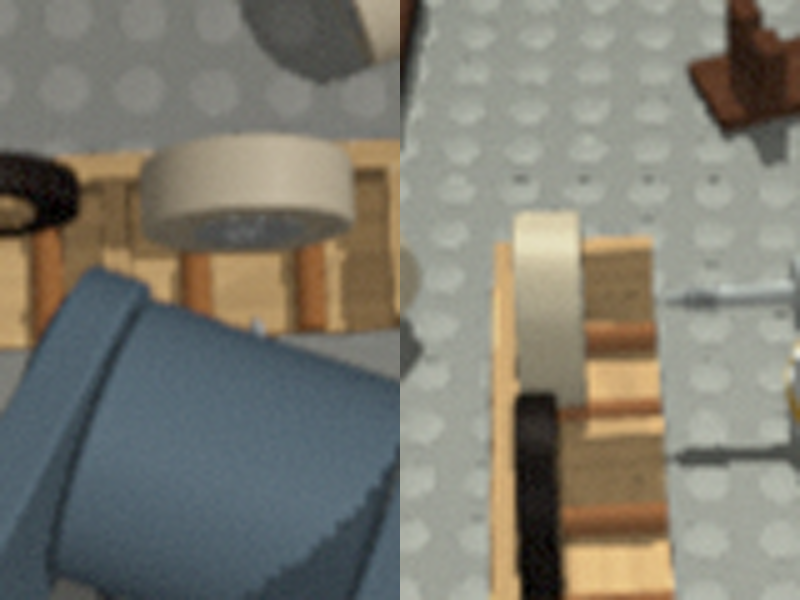

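The side view (right half) shows the level spigot pointing at the wheel, nose at about (670,300) in the crop. In the top view the forearm hides all but the tip at (257,325). I fit the wheel's rim circle and the spigot cylinder from the same camera's depth.

```bash
cat > fit.py <<'E'
from h import *
from scipy.optimize import least_squares as ls
yaw=np.radians(4.4); ex=np.array([np.cos(yaw),np.sin(yaw),0]); ey=np.array([-np.sin(yaw),np.cos(yaw),0])
R=np.stack([ex,ey,[0,0,1]])
def cyl(q,r,x0): # q in (s,t,z); axis t=a+b*(s-sm), z=c+e*(s-sm)
    sm=q[:,0].mean(); g=lambda a:np.hypot(q[:,1]-a[0]-a[1]*(q[:,0]-sm),q[:,2]-a[2]-a[3]*(q[:,0]-sm))-r
    o=ls(g,[x0[0],0,x0[1],0],loss="soft_l1",f_scale=1.); return sm,o.x,np.sqrt(np.mean(o.fun**2)),len(q)
def go(n,f,r,x0,m):
    t=np.load(f); Q=t["P"]*1000@R.T; b=(t["d"]>0)&m(Q,cv2.cvtColor(t["im"],cv2.COLOR_BGR2HSV).astype(int)); q=Q[b]
    if len(q)<10: print(n,"few",len(q)); return
    sm,x,e,k=cyl(q,r,x0); print(n,"s",np.percentile(q[:,0],[1,99]).round(1),"t %.2f slope %.3f z %.2f slope %.3f"%tuple(x),"at",sm.round(1),"rms",e.round(2),k)
tf=(R@[592,-6.7,60])[1]; print("tf",tf)
felt=lambda Q,h:(abs(Q[...,0]-605)<13)&(abs(Q[...,1]-tf)<50)&(Q[...,2]>66)&(np.hypot(Q[...,1]-tf,Q[...,2]-60)<50)&(np.hypot(Q[...,1]-tf,Q[...,2]-60)>40)
for f in("top.npz","topb.npz","side.npz","sideb.npz"): go("felt "+f,f,45,(tf,60),felt)
p,M=pose(); g=R@p; print("grip s,t",g.round(1), "arbor yaw rel", np.degrees(np.arctan2(-M[1,0],-M[0,0]))-4.4)
sp=lambda Q,h:(Q[...,0]>g[0]+52)&(Q[...,0]<g[0]+96)&(np.hypot(Q[...,1]-g[1],Q[...,2]-g[2]-19)<10)
go("spigot side","sideb.npz",5,(g[1],60),sp)
c=lambda Q,h:(Q[...,0]>g[0]+94)&(Q[...,0]<g[0]+112)&(np.hypot(Q[...,1]-g[1],Q[...,2]-g[2]-19)<10)
go("nose side","sideb.npz",3,(g[1],60),c)
E
python3 fit.py
```

```text
tf -52.097918090997005
felt top.npz s [592.4 617.6] t -51.70 slope 0.004 z 58.72 slope -0.003 at 605.0 rms 1.39 516
felt topb.npz s [592.2 617.7] t -51.90 slope 0.019 z 58.81 slope -0.012 at 604.9 rms 1.32 523
felt side.npz s [592.4 617.6] t -53.43 slope -0.026 z 61.43 slope 0.010 at 605.1 rms 1.56 366
felt sideb.npz s [592.4 617.4] t -53.09 slope 0.003 z 61.29 slope -0.015 at 605.0 rms 1.59 365
grip s,t [445.4 -53.5  42.5] arbor yaw rel 0.014520404304158241
spigot side s [498.7 540.4] t -54.38 slope 0.038 z 63.31 slope 0.043 at 518.7 rms 1.26 81
nose side s [540.2 551.8] t -52.37 slope -0.171 z 65.07 slope -0.351 at 545.1 rms 0.89 19
```

In the side camera the spigot sits about 2 mm high and 1 mm to -t of the bore, and the TCP reading agrees. I correct for that and start pushing, stopping about 10 mm into the bore to check force.

```bash
python3 -m jog '[{"delta_pos":[0,1,1.7],"spin":0},{"delta_pos":[-12,1,1.7],"spin":0},{"delta_pos":[-24,1,1.7],"spin":0},{"delta_pos":[-32,1,1.7],"spin":0},{"delta_pos":[-38,1,1.7],"spin":0},{"delta_pos":[-42,1,1.7],"spin":0},{"delta_pos":[-46,1,1.7],"spin":0},{"delta_pos":[-50,1,1.7],"spin":0},{"delta_pos":[-50,1,1.7],"spin":0},{"delta_pos":[-50,1,1.7],"spin":0}]'
python3 m.py 3; python3 fit.py | grep -E "b.npz|grip|spig"; python3 -c "
from bench import ctrl
o=ctrl.get_obs();print(o['wrist_force'],o['torque'])"
```

```text
time_s: 7.8
eef_pos: [0.4966, -0.0139, 0.0395]
eef_rot: [-0.0, -0.039, 0.999, 0.0]
wrist_force: [0.1, -0.8, -2.9]
opening: 0.175
tcp [496.6 -13.9  39.5]
top 237 169
side 265 213
felt topb.npz s [599.4 617.6] t -51.66 slope 0.004 z 58.92 slope 0.013 at 610.0 rms 1.29 204
felt sideb.npz s [592.4 617.4] t -53.17 slope -0.000 z 61.42 slope 0.012 at 605.1 rms 1.62 365
grip s,t [494.  -52.   39.5] arbor yaw rel 0.012926883070942807
spigot side s [547.3 588.9] t -53.23 slope 0.019 z 60.46 slope -0.040 at 568.8 rms 1.61 82
[ 0.53282515 -0.3965844  -3.62554979] [-0.00166674  0.03307829 -0.01634372]
```

View pics/m3.png

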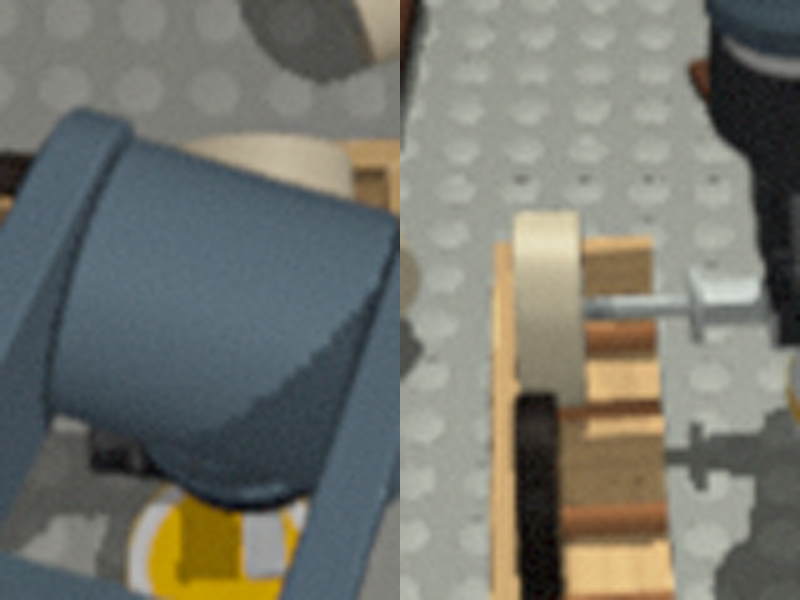

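The nose is in the bore (side view: spigot enters the wheel at (583,308)), with no contact force. The arbor is about 1 mm low now, so I raise it slightly and keep pushing.

```bash
python3 -m jog '[{"delta_pos":[0,0,-1],"spin":0},{"delta_pos":[-8,0,-1],"spin":0},{"delta_pos":[-16,0,-1],"spin":0},{"delta_pos":[-24,0,-1],"spin":0},{"delta_pos":[-32,0,-1],"spin":0},{"delta_pos":[-38,0,-1],"spin":0},{"delta_pos":[-42,0,-1],"spin":0},{"delta_pos":[-45,0,-1],"spin":0},{"delta_pos":[-45,0,-1],"spin":0}]'
python3 m.py 4; python3 fit.py | grep -E "b.npz|grip"
```

```text
time_s: 9.02
eef_pos: [0.5417, -0.0105, 0.0406]
eef_rot: [-0.0, -0.039, 0.999, -0.0]
wrist_force: [0.6, 0.2, -2.8]
opening: 0.172
tcp [541.7 -10.5  40.6]
top 237 169
side 265 213
felt topb.npz few 0
felt sideb.npz s [592.4 617.5] t -53.02 slope 0.022 z 61.13 slope 0.001 at 605.1 rms 1.55 365
grip s,t [539.  -51.9  40.5] arbor yaw rel 0.018195740610075894
```

View pics/m4.png

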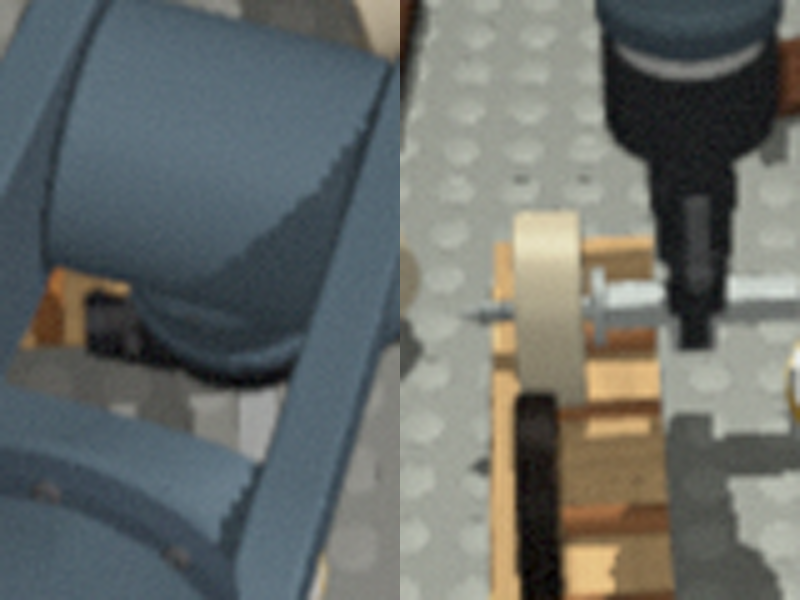

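The spigot is right through the wheel, with the tip showing behind at (475,315), and the collar is about 5 mm from the front face at (600,305). I seat it in small steps and watch the force.

```bash
python3 -m jog '[{"delta_pos":[-2,0,0],"spin":0},{"delta_pos":[-4,0,0],"spin":0},{"delta_pos":[-4,0,0],"spin":0},{"delta_pos":[-4,0,0],"spin":0}]'
python3 -m jog '[{"delta_pos":[-1,0,0],"spin":0},{"delta_pos":[-2,0,0],"spin":0},{"delta_pos":[-2,0,0],"spin":0}]'
```

```text
time_s: 9.62
eef_pos: [0.5457, -0.0102, 0.0406]
eef_rot: [0.0, -0.039, 0.999, -0.0]
wrist_force: [0.6, 0.1, -2.1]
opening: 0.18
time_s: 10.0
eef_pos: [0.5462, -0.0099, 0.0402]
eef_rot: [-0.002, -0.039, 0.999, 0.0]
wrist_force: [-6.5, -0.9, 1.5]
opening: 0.177
```

The -6.5 N at the wrist shows the collar is seated against the wheel. I relax the push a little and lift straight up.

```bash
python3 -m jog '[{"delta_pos":[0.8,0,0],"spin":0},{"delta_pos":[0.8,0,-2],"spin":0},{"delta_pos":[0.8,0,-4],"spin":0},{"delta_pos":[0.8,0,-7],"spin":0},{"delta_pos":[0.8,0,-11],"spin":0},{"delta_pos":[0.8,0,-15],"spin":0},{"delta_pos":[0.8,0,-20],"spin":0},{"delta_pos":[0.8,0,-25],"spin":0},{"delta_pos":[0.8,0,-25],"spin":0}]'
python3 -m jog '[{"delta_pos":[0,0,-5],"spin":0},{"delta_pos":[0,0,-12],"spin":0},{"delta_pos":[0,0,-20],"spin":0},{"delta_pos":[0,0,-28],"spin":0},{"delta_pos":[0,0,-36],"spin":0},{"delta_pos":[0,0,-44],"spin":0},{"delta_pos":[0,0,-52],"spin":0},{"delta_pos":[0,0,-60],"spin":0},{"delta_pos":[0,0,-67],"spin":0},{"delta_pos":[0,0,-73],"spin":0},{"delta_pos":[0,0,-77],"spin":0},{"delta_pos":[0,0,-79],"spin":0},{"delta_pos":[0,0,-79],"spin":0},{"delta_pos":[0,0,-79],"spin":0},{"delta_pos":[0,0,-79],"spin":0},{"delta_pos":[0,0,-79],"spin":0}]'
python3 - <<'E'
from h import *
im,d,c=cam("side"); np.savez("sidec",im=im,P=pts(d,c),d=d); cv2.imwrite("pics/s5.png",cv2.resize(im[100:360,180:380],(600,780),interpolation=cv2.INTER_CUBIC)[:600]); cv2.imwrite("pics/side5.png",im)
E
```

```text
time_s: 11.12
eef_pos: [0.5471, -0.0102, 0.0662]
eef_rot: [0.0, -0.039, 0.999, -0.0]
wrist_force: [-1.8, 0.0, -5.3]
opening: 0.171
time_s: 13.12
eef_pos: [0.5468, -0.0101, 0.1444]
eef_rot: [-0.0, -0.039, 0.999, 0.0]
wrist_force: [0.2, 1.1, -6.0]
opening: 0.175
```

View pics/s5.png

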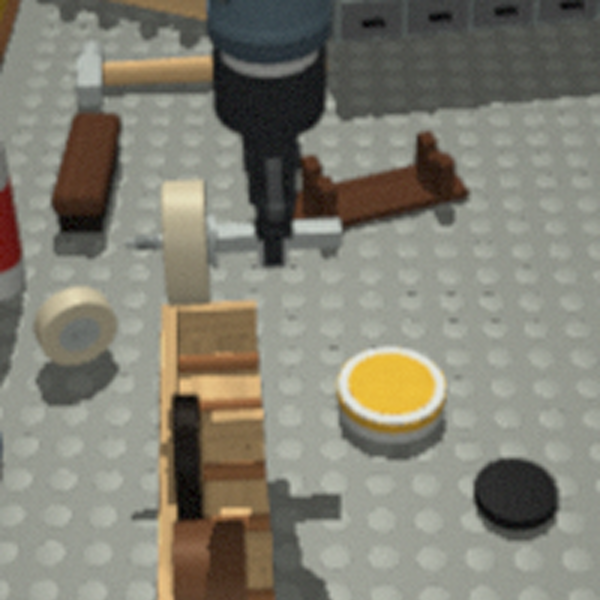

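The wheel hangs on the spigot (185,240), upright and clear of the rack, with the collar at (212,240) and the tip showing behind at (140,242). The drum and brush are still in place. One numeric check of tilt and height comes before the hand-in.

```bash
cat > chk.py <<'E'
from fit import *
p,M=pose(); g=R@p
felt2=lambda Q,h:(abs(Q[...,0]-606)<13)&(Q[...,2]>168)&(abs(np.hypot(Q[...,1]+52,Q[...,2]-162)-45)<6)
go("felt now","sidec.npz",45,(-52,162),felt2)
for n in("side","sidec"):
    t=np.load(n+".npz");Q=t["P"]*1000@R.T
    for w,t0 in(("drum",178),("brush",63)):
        b=(t["d"]>0)&(Q[...,2]>70)&(Q[...,2]<108)&(abs(Q[...,1]-t0)<48)&(Q[...,0]>550)&(Q[...,0]<640); print(n,w,np.median(Q[b],0).round(1),b.sum())
t=np.load("sidec.npz");Q=t["P"]*1000@R.T
b=(t["d"]>0)&(abs(Q[...,1]+52)<12)&(abs(Q[...,2]-163)<14)&(Q[...,0]<g[0]+36)&(Q[...,0]>g[0]-60)&((Q[...,0]<g[0]-16)|(Q[...,0]>g[0]+16))
q=Q[b]; print("shank z slope deg",np.degrees(np.polyfit(q[:,0],q[:,2],1)[0]).round(2),len(q),q[:,2].mean())
b=(t["d"]>0)&(abs(Q[...,1]+52)<25)&(abs(Q[...,2]-163)<25)&(np.hypot(Q[...,1]+52,Q[...,2]-163)>12)&(Q[...,0]>g[0]+36)&(Q[...,0]<g[0]+60); print("collar s",np.percentile(Q[b][:,0],[5,95]),"grip",g[0])
f=(t["d"]>0)&(abs(Q[...,1]+52)<40)&(Q[...,2]>180)&(Q[...,2]<215)&(Q[...,0]>570)&(Q[...,0]<640); print("felt s",np.percentile(Q[f][:,0],[2,98]))
E
python3 chk.py | tail -8; python3 -c "
from bench import ctrl
o=ctrl.get_obs();print(abs(o['dq']).max(),o['wrist_force'])"
```

```text
felt now s [593.4 618.8] t -53.17 slope -0.035 z 162.32 slope -0.007 at 605.9 rms 1.47 398
side drum [598.  199.2  99.1] 984
side brush [610.9  85.9  98.5] 303
sidec drum [597.8 198.6  99.2] 977
sidec brush [610.9  85.2  98. ] 305
shank z slope deg -0.06 240 168.69493514748973
collar s [585.38393279 591.54000464] grip 544.3856902394422
felt s [588.50964473 621.35179489]
0.0027195211356459506 [-0.12345922 -0.08274435 -5.14887308]
```

```bash
python3 -c "
from bench import ctrl
print(ctrl.hand_in())"
```

```text
the job is handed in; nothing more can be done
None
```

I took the arbor from its rest and pushed its spigot through the 30 mm felt wheel in the rack until the collar met the wheel. I then lifted the wheel straight up and handed the job in while holding it there, at about 13 s of the 58 s. The hand-in reports no verdict.

**Last checks, all in order:**
- **Seating:** a wrist force of about 6.5 N during the push showed the collar against the wheel. After the lift, depth readings put the collar face at 591.5 mm and the wheel's front face at about 590 mm along the axis, so they meet within measurement noise.
- **Lift:** the wheel centre rose about 101 mm, clear of the rack.
- **Level:** the shank slope was -0.06° and the wheel's tilt about 0.4°, both from depth fits.
- **Steady:** joint speeds were below 0.003 rad/s. The wrist carried about 5 N downward, roughly the arbor plus the wheel.
- **Other wheels:** the sanding drum and brush wheel moved less than 1 mm from their first readings.

**Disagreements:**
- **Camera heights:** the top and side cameras differed by about 2.5 mm on the bore height, so I lined up the spigot relative to the bore in the side view.
- **Spigot slope:** the slope fits before insertion were noisy (+2.5°, then -2.3°). The longer shank fit after the lift shows it level.

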